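# Clamp a plaster cast in the ratchet clamp and hold the trigger

## Task

Set the tan lower cast (the darker one) upright on the rubber bed of the blue ratchet clamp, with its wide flat heel side toward the fixed jaw and roughly in the middle, and let go of it. Then pump the red trigger bar back and forth until the sprung orange jaw face has pushed the cast against the fixed jaw and is pressed in about half way, but never bottomed out: the plaster must not be crushed. Move the jaw only with the trigger, leave the cream upper cast, the tape roll and the gauze carton alone, and finish still holding the trigger bar in its last pull, with the cast gripped.

Things in the scene. Friction and masses are not known exactly. Their poses are not given: they have to be found in the camera images.
- clamp: Blue bench ratchet clamp, fixed to the worktop. Origin at worktop level, mid-width; y runs along its bar from trigger end to fixed jaw, x across, z up. In mm: base x -36 to 36, y -213 to 118, 12 high; black rubber bed x -32 to 32, y -15 to 101, top z 14; bar guide y -112 to -52, 65 high; toothed bar at x 0, z 36 to 48 (the tail of the moving jaw)
- fixed_jaw: Fixed jaw of the clamp, black rubber face at clamp y = 100 mm, x -22 to 22, top at z = 50 mm. Its frame is that of clamp
- bed (a point): Top of the rubber bed where the cast goes: clamp x 0, y 68, z 14 mm (clamp axes). With its heel on the fixed jaw the cast's centre lies at clamp y 71 mm
- trigger_bar (a point): Centre of the trigger's red round crossbar (diameter 14, 50 mm long, along clamp x), on a lever with its axle 90 mm below, at clamp y -150, z 20. Released it is at clamp y -168, z 108 mm; a full pull takes it 36 mm toward the fixed jaw (clamp +y) over an arc with its top at z 110. Pinch it from above or push it from behind; all else near it is under 83 mm
- trigger (a joint): Lever angle, rad: 0 released (a spring brings it back, 1 to 4 N at the bar), 0.40 fully pulled toward the fixed jaw. A pull drives the jaw by half the bar's travel through a pawl and teeth 6 mm apart; up to 6 mm of jaw travel is lost at the start of a pull, so a full pull gives 11 to 18 mm. On the way back the jaw stays. A pull takes 5 to 13 N at the bar
- jaw (a joint): Travel of the moving jaw and its bar toward the fixed jaw, m: 0 to 0.070, starting between 0.008 and 0.026. It stays where it is left (8 N friction) and only moves forward under the trigger. With the cast seated against the fixed jaw, the orange face meets the cast at about 0.050
- pad (a joint): How far the sprung orange face is pressed back into the moving jaw, m: 0 free, 0.016 bottomed. Spring 0.4 N per mm, so half way in (0.008) is 3.2 N on the cast
- pad_face (a point): Centre of the orange face of the moving jaw (42 mm wide, z 17 to 45 mm), clamp y = -8 mm + jaw travel - pad travel; axes as the clamp's
- cast_center (a point): Centre of the base of the tan (darker) lower cast, teeth up, 8.5 mm above its underside; base 17 mm high, teeth to 28. +x points to the heel, the wide flat side (58 mm wide, 29 mm away); the parallel front face, 29 mm away on -x, is 26 wide. Across y it is 62 mm wide at the centre, 58 at the heel: grasp it across y, at or just behind the centre. 0.07 to 0.13 kg
- cast_heel (a point): Middle of the heel face of the tan lower cast (on its x axis, 28.9 mm from the centre, same height and axes)
- upper_center (a point): Centre of the base of the cream (paler) upper cast, 65x62x28 mm, which is not to be touched; it swaps places with the tan one from case to case
- tape_center (a point): Centre of the roll of tape lying on the worktop, 98 mm across, 25 mm high; to be left alone
- gauze_center (a point): Centre of the teal gauze carton, 94x62x36 mm; to be left alone

How it is judged (in metres and radians):
On the way, in this order (a step that is already met when the one before it is completed fails the run):
1. the tan cast stands on the bed between the jaws, heel toward the fixed jaw, within 15 mm of the middle, let go and not yet pressed by the orange face (x of cast_center in the frame of clamp between -0.015 and 0.015 m and z of cast_center in the frame of clamp between 0.0205 and 0.0255 m and angle between cast_center's own z axis and vertical below 0.1 rad and contact force between the fingers and cast_lower below 0.1 N and y of cast_heel in the frame of clamp above 0.07 m and angle between the x axis of cast_center and the y axis of clamp, either way round below 0.3 rad and contact force between pad and cast_lower below 0.5 N), for 0.2 s.
2. the orange face presses the cast against the fixed jaw (contact force between pad and cast_lower above 1 N and contact force between fixed_jaw and cast_lower above 0.3 N), for 0.1 s.
At the end, for the whole second after the job is handed in: Cast upright on the bed, within 15 mm of the middle, heel on the fixed jaw (5 mm, 0.12 rad), no finger on it; orange face presses with 1 to 6.5 N, pushed in 3 to 15 mm of its 16; fingers still hold the trigger (over 0.5 N), pulled over 0.04 rad (all of step 2 and x of cast_center in the frame of clamp between -0.015 and 0.015 m and z of cast_center in the frame of clamp between 0.0205 and 0.0255 m and angle between cast_center's own z axis and vertical below 0.1 rad and contact force between the fingers and cast_lower below 0.1 N and y of cast_heel in the frame of clamp above 0.095 m and angle between the x axis of cast_center and the y axis of clamp, either way round below 0.12 rad and contact force between pad and cast_lower below 6.5 N and value of joint pad between 0.003 and 0.015 m and value of joint trigger above 0.04 rad and contact force between the fingers and trigger above 0.5 N); the arm keeps its last pose, push and grip.
It fails at once if the orange face is bottomed out: the cast is crushed (value of joint pad above 0.0156 m).
It fails at once if the moving jaw or its bar is pushed by the robot instead of by the trigger (more than 3 N) (contact force between any of the fingers, the arm and jaw above 3 N).
It fails at once if the cream upper cast, the tape roll or the gauze carton is moved by more than 15 mm (distance of any of upper_center, tape_center, gauze_center from where it was at the start of the episode above 0.015 m).
It also fails if it takes over 54 s, if anything falls off the work surface, if the arm or the gripper's body presses on something with over 40 N, if the wrist force passes 120 N, or if a joint passes its speed limit or range.

## Robot

A 6-joint arm with a two-finger parallel gripper is mounted at the origin on a cart in front of the work surface, level with it; the furniture and walls round the work are solid. World frame = base frame: x ahead of the robot, y to its left, z up, the work surface at z = 0. Lengths are in m, angles in degrees, forces in N, time in s.
With the tool pointing down it reaches from about 0.375 to 0.9 m from the base axis. Payload 3.1 kg.
Tool frame: the origin (TCP) lies at the very end of the fingers, on their centre line; the grasp point (between the pads) lies bot.hold_point_z behind it (bot.hold_point_z is the distance from the TCP to the grasp point, in m); z points along the fingers, y is the line along which they close (so a half turn about z gives the same grasp; the last joint's range is limited). The gripper opens to 87 mm and grips with 3 to 60 N. Pads are 19 mm wide; open, the fingers measure 117 mm over their backs; the gripper's body (75 mm by 190 mm) begins 51 mm behind the grasp point.
Start: joints at [59.101, 30.224, 82.088, -0, 67.689, -10.227], TCP at [0.221, 0.585, 0.223] pointing down, gripper open.
Joint ranges: [-176.69, 176.69], [-43.24, 126.21], [12.49, 139.97], [-82, 262], [0, 151.66], [-163.58, 163.58]. Speed limits (degrees/s): [159.86, 159.86, 180, 180, 180, 180].

## Interface

Orientations are given as a 3x3 rotation matrix whose columns are the frame's x, y, z axes.
In Python, from rig import bot gives the robot as it stands.
- The arm moves only by the tool apply_moves, never from a script. Its argument "plan" is one flat list of numbers, 4 for each row, row after row: the shift along the world's x, y, z normalised to -1 to 1, where 1 is 0.05 m, then the turn about the world's z normalised to -1 to 1, where 1 is 10 degrees. A call has 1 to 12 rows; each row shifts and turns the commanded pose from where the row before left it; what a row does not reach is not made up. A row lasts 1/8 s, in which the tool goes at most 62.5 mm and 10.7 degrees, less where a joint would pass 70% of its speed; a pose out of reach is approached as far as the arm can. A call with a number of a shift or a turn outside -1 to 1 is refused whole. A call with a gripper value outside its range is refused whole. "grip" is the closure, from -1 (fully open) to 1 (shut), so that 0 is half open, set as the call begins (left out, the last holds). The fingers move at their own pace and stop on an object; the grip force is fixed at half the most. Time passes only in rows, so rows that do not move let the fingers close. It gives the time, the measured TCP pose, the force, the opening and the grip force at its end, in the units of the state.
- bot.read_state(): the state, without advancing time (a new reading comes with each control period).
- bot.capture(name): name is "scene" or "top"; returns (picture, depth): 384x512x3 uint8, red, green, blue; 384x512 float32, m along the optical axis (not along the pixel's ray), 0 where there is no reading.
- bot.camera_info(name): a dict with "vertical_fov" (degrees; the focal length in pixels is half the picture's height over the tangent of half this angle, whatever the lens; pixels are square), "cx", "cy" (the principal point, pixels), "rvec" (rotation vector, rad) and "tvec" (3), from world to camera coordinates, as OpenCV has them. Camera axes: x right, y down, z forward; pixel columns grow to the right and rows downward; lengths in m; the calibration is good to about 2 mm. A picture is of the moment at which its call begins. camera_info takes no time and is no camera call.
- bot.hand_in(): hands the job in; it is judged then, once.
Trained networks look in the newest picture that a camera, given by its name, has taken for a name from the list of things; names that differ only in an ending like _2 or _b are one class to them, and where a whole thing is asked for, a point or a joint stands for the part that bears it (a point fixed in the world has none). Each returns a list of dicts, best first, with "p" (0 to 1); they miss things now and then, are a little off and sometimes report something else, mostly with a low value. They report only what shows in the picture. A call takes as long as a camera call.
- bot.outline_of(camera, target): "mask" (384x512 bool, what is visible of it) and "xy" ([column, row] as shares, 0 to 1, of the picture: columns of its width, rows of its height, amid what is visible of it).
- bot.pinpoint(camera, target): "xy" ([column, row] as shares, 0 to 1, of the picture: columns of its width, rows of its height: a listed point, or the origin of a listed thing).
The state is a dict: "time_s": time; "joint_positions": joint angles; "qvel": joint speeds; "tau": joint torques, N m; "position": TCP position; "tcp_rot": TCP orientation; "force": force on the tool from outside, world axes, zero at the start; "moment": the same for the moment, N m; "opening": opening from 0.0 (shut) to 1.0 (fully open); "grasp_force": force on a finger pad.
Only numpy, scipy, OpenCV 4.12 (cv2) and the standard library are available. Lean on these libraries where they do the work, as an engineer would, in place of code of your own. Each camera call takes 0.05 s, during which the arm holds its last target. There are 200 camera calls.

## Working session

There is one attempt and no reset: what is moved stays moved. The work goes in short steps, Python scripts to look and compute and a tool call to move; the robot and the scene stay as the last step left them, time stands still between calls to the robot, and variables do not carry over. Pictures are saved under pics/ and viewed, at most 10 in all, crops included, and the job is handed in when it is done.

Besides the shell and the picture viewer there is one more tool, called after "Emit:" as a command line: name --argument value ..., lists and objects as JSON in quotes. apply_moves: Moves the arm, as the interface text tells. Its arguments: {"type":"object","properties":{"plan":{"type":"array","items":{"type":"number"}},"grip":{"type":"number"}},"required":["plan"]}

```bash
mkdir -p pics; cat > h.py <<'E'
import numpy as np, cv2
from rig import bot
def cam(n):
    i=bot.camera_info(n); f=192/np.tan(np.radians(i['vertical_fov'])/2)
    R=cv2.Rodrigues(np.array(i['rvec'],float))[0]; return f,i['cx'],i['cy'],R,np.array(i['tvec'],float).ravel()
def ray(n,xy):
    f,cx,cy,R,t=cam(n); d=R.T@np.array([(xy[0]*512-cx)/f,(xy[1]*384-cy)/f,1]); return -R.T@t,d
def atz(n,xy,z):
    o,d=ray(n,xy); return o+d*(z-o[2])/d[2]
def cloud(n,depth):
    f,cx,cy,R,t=cam(n); v,u=np.mgrid[:384,:512]+0.0
    P=np.stack([(u-cx)/f*depth,(v-cy)/f*depth,depth],-1); return (P-t)@R
def proj(n,p):
    f,cx,cy,R,t=cam(n); q=R@np.asarray(p)+t; return q[0]/q[2]*f+cx,q[1]/q[2]*f+cy
E
cat > a.py <<'E'
from h import *
ims=[]
Z=dict(clamp=0,fixed_jaw=0,bed=.014,trigger_bar=.108,pad_face=.031,cast_center=.0085,cast_heel=.0085,upper_center=.0085,tape_center=.0125,gauze_center=.018)
for n in("scene","top"):
    im,d=bot.capture(n); cv2.imwrite(f"pics/{n}0.png",im[:,:,::-1]); np.save(n+"0.npy",d)
    for k,z in Z.items():
        for r in bot.pinpoint(n,k)[:2]:
            print(n,k,round(r['p'],2),np.round(np.array(r['xy'])*[512,384],1),np.round(atz(n,r['xy'],z),4))
print(bot.read_state(), bot.hold_point_z)
E
python3 a.py
```

```text
scene clamp 0.6 [295.2 226.2] [ 0.5286 -0.0857  0.    ]
scene bed 0.78 [283.  216.7] [ 0.5382 -0.0407  0.014 ]
scene bed 0.68 [204.2 215.3] [0.4349 0.1729 0.014 ]
scene trigger_bar 0.69 [348.6 221.3] [ 0.4732 -0.2586  0.108 ]
scene pad_face 0.64 [296. 221.] [ 0.5132 -0.094   0.031 ]
scene pad_face 0.41 [204.5 216. ] [0.412 0.155 0.031]
scene cast_center 0.77 [172.4 198.8] [0.4728 0.3215 0.0085]
scene cast_heel 0.68 [169.4 190.9] [0.5079 0.3603 0.0085]
scene cast_heel 0.15 [203.9 213.6] [0.4487 0.1838 0.0085]
scene tape_center 0.67 [284.2 258.5] [ 0.3654 -0.1279  0.0125]
scene gauze_center 0.72 [358.8 280.1] [ 0.37   -0.3293  0.018 ]
top bed 0.93 [274.3 187.1] [ 0.5285 -0.0263  0.014 ]
top trigger_bar 0.63 [347.3 192.9] [ 0.4826 -0.2584  0.108 ]
top pad_face 0.52 [292.8 189.4] [ 0.515  -0.0898  0.031 ]
top cast_center 0.61 [171.4 199.5] [0.4929 0.3378 0.0085]
top cast_heel 0.52 [166.2 196.6] [0.5037 0.3566 0.0085]
top upper_center 0.51 [218.7 214.1] [0.4372 0.1704 0.0085]
top tape_center 0.68 [303.4 229.4] [ 0.3772 -0.1227  0.0125]
top tape_center 0.22 [214.5 211.6] [0.4458 0.1846 0.0
[... 169 characters left out ...]
57e-05,
        6.76893501e+01, -1.02295075e+01]), 'qvel': array([ 0.04565757, -0.02847782,  0.0397555 ,  0.02965895,  0.00726887,
        0.02909672]), 'tau': array([ 1.38415794e-04, -4.40029979e+01, -1.76987261e+01,  6.34702854e-02,
        5.05500392e-02, -1.55067357e-05]), 'position': array([0.22058654, 0.58474925, 0.22254953]), 'tcp_rot': array([[-9.35635102e-01,  3.52968774e-01, -5.05192318e-06],
       [ 3.52968774e-01,  9.35635102e-01, -1.07197116e-05],
       [ 9.43033202e-07, -1.18129096e-05, -1.00000000e+00]]), 'force': array([ 0.88552323, -1.36040153, -0.36507445]), 'moment': array([-0.04842176,  0.00292054,  0.02115117]), 'grasp_force': 0.0, 'opening': 1.0042030904957144} 0.0187
```

View pictures.

View pics/top0.png

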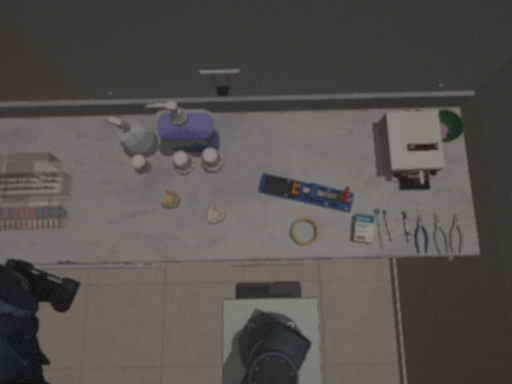

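View pics/scene0.png

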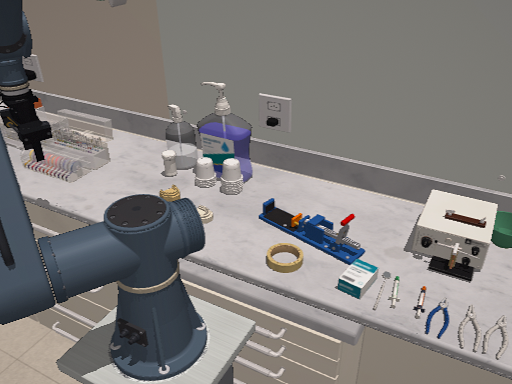

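```bash
cat > b.py <<'E'
from h import *
im=cv2.imread("pics/top0.png"); d=np.load("top0.npy"); P=cloud("top",d)
print("table z",np.median(P[225:245,230:280,2]))
c=cv2.resize(im[185:227,160:230],None,fx=8,fy=8,interpolation=cv2.INTER_CUBIC)
e=cv2.resize(im[165:217,255:358],None,fx=6,fy=6,interpolation=cv2.INTER_CUBIC)
W=max(c.shape[1],e.shape[1]); o=np.zeros((c.shape[0]+e.shape[0],W,3),np.uint8); o[:c.shape[0],:c.shape[1]]=c;o[c.shape[0]:,:e.shape[1]]=e
o=cv2.resize(o,None,fx=.9,fy=.9);o=np.clip(o*1.8,0,255).astype(np.uint8); print(o.shape); cv2.imwrite("pics/crop.png",o)
for nm,(x,y) in dict(tan=(.492,.338),cream=(.437,.170)).items():
    m=(abs(P[...,0]-x)<.06)&(abs(P[...,1]-y)<.06)&(P[...,2]>.007)&(P[...,2]<.06)&(d>0)
    Q=P[m]; r=cv2.minAreaRect(Q[:,:2].astype(np.float32)*1000); print(nm,m.sum(),Q.mean(0),Q[:,2].max(),r,np.linalg.eigh(np.cov(Q[:,:2].T)))
m=(P[...,0]>.42)&(P[...,0]<.6)&(P[...,1]>-.32)&(P[...,1]<.08)&(P[...,2]>.006)&(P[...,2]<.02)
hs=cv2.cvtColor(im,cv2.COLOR_BGR2HSV); b=(hs[...,0]>95)&(hs[...,0]<130)&(hs[...,1]>120)
for mm in(m,m&b,): 
    print("clamp",mm.sum(),cv2.minAreaRect(P[mm][:,:2].astype(np.float32)*1000))
E
python3 b.py
```

```text
table z 1.0656420489578726e-05
(583, 556, 3)
tan 258 [0.49228663 0.34173517 0.01959291] 0.03229986961008887 ((492.066650390625, 341.3950500488281), (58.398555755615234, 62.38508987426758), 70.84256744384766) EighResult(eigenvalues=array([0.00025494, 0.0002713 ]), eigenvectors=array([[-0.46179503, -0.88698667],
       [-0.88698667,  0.46179503]]))
cream 281 [0.43791598 0.18408757 0.01971449] 0.03138602124555411 ((436.8370666503906, 161.9892578125), (105.15243530273438, 61.9171028137207), 88.84610748291016) EighResult(eigenvalues=array([0.00026878, 0.00031866]), eigenvectors=array([[-0.84452073,  0.53552286],
       [ 0.53552286,  0.84452073]]))
clamp 1202 ((514.8682250976562, -122.87945556640625), (392.755615234375, 174.79486083984375), 88.53833770751953)
clamp 97 ((507.5462646484375, -136.0572052001953), (316.1028747558594, 59.25551223754883), 74.84642791748047)
```

View pics/crop.png

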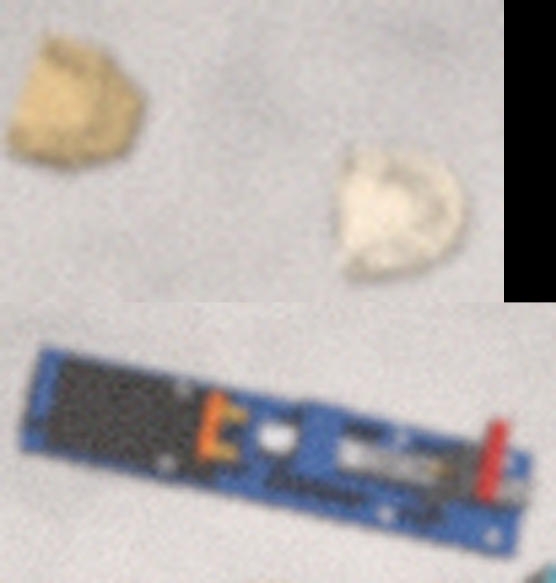

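```bash
cat > c.py <<'E'
from h import *
from scipy.optimize import minimize
f,cx,cy,R,t=cam("top"); print("cam",-R.T@t,f)
im,d=bot.capture("top"); P=cloud("top",d)
r=bot.outline_of("top","clamp")[0]; m=r['mask']; print(r['p'],m.sum())
hs=cv2.cvtColor(im,cv2.COLOR_RGB2HSV)
red=((hs[...,0]<6)|(hs[...,0]>174))&(hs[...,1]>150)&m
print("red",red.sum(),P[red].mean(0),P[red].min(0),P[red].max(0))
def boxes(p):
    x0,y0,a=p; c,s=np.cos(a),np.sin(a); ex=np.array([s,-c]); ey=np.array([c,s]); S=8
    M=np.zeros((384*S,512*S),np.uint8)
    for bx in [(-36,36,-213,118,0,12),(-22,22,100,110,12,50),(-25,25,-112,-52,12,55),(-25,25,-175,-161,101,115),(-21,21,0,10,17,45)]:
        q=[]
        for X in bx[:2]:
            for Y in bx[2:4]:
                for Zz in bx[4:]:
                    w=np.array([x0,y0])+ex*X/1e3+ey*Y/1e3; q.append(proj("top",[*w,Zz/1e3]))
        h=cv2.convexHull(np.round((np.array(q)+.5)*S).astype(np.int32)); cv2.fillConvexPoly(M,h,255)
    return cv2.resize(M,(512,384),interpolation=cv2.INTER_AREA)[150:230,240:370]/255.
T=m[150:230,240:370].astype(float)
g=lambda v:((boxes(v*[1,1,1])-T)**2).sum()
best=None
for a in np.radians([76,79,82]):
    s=np.array([.5285-.068*np.cos(a),-.0263-.068*np.sin(a),a])
    o=minimize(g,s,method="Nelder-Mead",options=dict(initial_simplex=s+np.array([[0,0,0],[.008,0,0],[0,.008,0],[0,0,.06]]),xatol=1e-4,fatol=.05))
    print(o.x,np.degrees(o.x[2]),o.fun)
    if best is None or o.fun<best.fun: best=o
x0,y0,a=best.x; ey=np.array([np.cos(a),np.sin(a)]); ex=np.array([ey[1],-ey[0]])
for n,yy in (("bed71",.071),("jawface",.1),("trig",-.168)): print(n,best.x[:2]+ey*yy)
org=im
c=cv2.resize(im[165:217,255:358],None,fx=6,fy=6,interpolation=cv2.INTER_CUBIC)
ora=(hs[...,0]>6)&(hs[...,0]<22)&(hs[...,1]>140)&m
q=(P[ora][:,:2]-best.x[:2]); print("orange clamp xy",ora.sum(),np.c_[q@ex,q@ey].mean(0),P[ora].mean(0))
q=(P[red][:,:2]-best.x[:2]); print("red clamp xy",np.c_[q@ex,q@ey].mean(0))
E
python3 c.py
```

```text
cam [0.25481199 0.01270297 1.2135702 ] 348.64039049347855
0.87 1977
red 26 [ 0.46818341 -0.24044216  0.15782263] [ 0.25481199 -0.25661465  0.11154353] [0.49703291 0.01270297 1.2135702 ]
[ 0.52318993 -0.08715569  1.32780078] 76.07738088674473 56.5839292579777Traceback (most recent call last):
  File "c.py", line 25, in <module>
    o=minimize(g,s,method="Nelder-Mead",options=dict(initial_simplex=s+np.array([[0,0,0],[.008,0,0],[0,.008,0],[0,0,.06]]),xatol=1e-4,fatol=.05))
    res = _minimize_neldermead(fun, x0, args, callback, bounds=bounds,
                               **options)
    fsim[k] = func(sim[k])
              ~~~~^^^^^^^^
    fx = function(np.copy(x), *(wrapper_args + args))
  File "c.py", line 21, in <lambda>
    g=lambda v:((boxes(v*[1,1,1])-T)**2).sum()
                 ~~~~~^^^^^^^^^^^
  File "c.py", line 17, in boxes
    w=np.array([x0,y0])+ex*X/1e3+ey*Y/1e3; q.append(proj("top",[*w,Zz/1e3]))
                                                    ~~~~^^^^^^^^^^^^^^^^^^^
  File "h.py", line 14, in proj
    f,cx,cy,R,t=cam(n); q=R@np.asarray(p)+t; return q[0]/q[2]*f+cx,q[1]/q[2]*f+cy
                ~~~^^^
  File "h.py", line 4, in cam
    i=bot.camera_info(n); f=192/np.tan(np.radians(i['vertical_fov'])/2)
ValueError: time passes only in moves, steps and waits
```

```bash
sed -i 's/^def cam(n)/import functools\n@functools.cache\ndef cam(n)/' h.py; sed -i 's/P\[red\]\.min/P[red\&(d>0)].min/; s/&m$/\&m\&(d>0)/' c.py; python3 c.py
```

```text
cam [0.25481199 0.01270297 1.2135702 ] 348.64039049347855
0.91 1949
red 25 [ 0.47695867 -0.25057072  0.11509122] [ 0.45816172 -0.25708415  0.10827244] [ 0.49745517 -0.24465204  0.11953687]
[ 0.52293995 -0.08968389  1.32516479] 75.92634950612188 50.534886582083814
[ 0.52317466 -0.08878587  1.32361526] 75.83756811885367 49.09273356401384
[ 0.52282395 -0.08828255  1.32759111] 76.06536764450138 50.00413687043445
bed71 [ 0.54054635 -0.01994385]
jawface [0.54764182 0.00817473]
trig [ 0.48206981 -0.25167968]
orange clamp xy 35 [-0.00086377 -0.0040637 ] [ 0.52134287 -0.09251472  0.03824241]
red clamp xy [-0.00522713 -0.1681753 ]
```

```bash
python3 - <<'E'
from h import *
d=np.load("top0.npy"); P=cloud("top",d); ok=(d>0)
yaw=np.radians(-19.2); u=np.array([np.cos(yaw),np.sin(yaw)]); v=np.array([-u[1],u[0]])
q=P[...,:2]-[.4933,.3443]
for nm,c in(("body190 along y",(.115,.055)),("body190 along x",(.07,.115))):
    m=ok&(abs(q@u)<c[0])&(abs(q@v)<c[1])&(P[...,2]>.045); print(nm,m.sum(),P[m].max(0) if m.any() else '')
m=ok&(P[...,1]>.1)&(P[...,1]<.5)&(P[...,0]>.5)&(P[...,0]<.68)&(P[...,2]>.05); print(m.sum(), P[m].min(0),P[m].max(0))
E
```

```text
body190 along y 27 [0.60388174 0.31526048 0.08784625]
body190 along x 2 [0.59598042 0.42775047 0.08281647]
2469 [0.59188972 0.15713169 0.05017776] [0.6799974  0.49241313 0.26958669]
```

Emit:
apply_moves --plan '[0.606, -0.534, 0, -0.983, 0.606, -0.534, 0, -0.983, 0.606, -0.534, 0, -0.983, 0.606, -0.534, 0, -0.983, 0.606, -0.534, 0, -0.983, 0.606, -0.534, 0, -0.983, 0.606, -0.534, 0, -0.983, 0.606, -0.534, 0, -0.983, 0.606, -0.534, 0, -0.983, 0, 0, -0.6, 0, 0, 0, -0.6, 0, 0, 0, 0, 0]' --grip -1

```text
time_s: 2.8
position: [0.4916, 0.3434, 0.1603]
tcp_rot: [[0.328, 0.945, -0.005], [0.945, -0.328, -0.002], [-0.004, -0.004, -1.0]]
force: [-0.7, 0.6, -0.3]
opening: 0.999
grasp_force: 0.0
```

```bash
python3 - <<'E'
from h import *
d=np.load("top0.npy"); P=cloud("top",d); ok=(d>0)
yaw=np.radians(-19.2); u=np.array([np.cos(yaw),np.sin(yaw)]); v=np.array([-u[1],u[0]])
q=P[...,:2]-[.4933,.3443]
for w in(.04,.06):
    m=ok&(abs(q@v)<w)&(P[...,2]>.045)&(q@u>0); print(w,np.sort((q@u)[m])[:8],P[m][np.argsort((q@u)[m])[:6]].round(3))
im,_=bot.capture("scene"); cv2.imwrite("pics/s1.png",cv2.resize(im[60:300,60:340],None,fx=2.5,fy=2.5)[:,:,::-1])
E
```

```text
0.04 [0.10944971 0.10967076 0.10987253 0.11012812 0.11048092 0.11084478
 0.11095483 0.11114135] [[0.593 0.297 0.046]
 [0.597 0.308 0.046]
 [0.595 0.303 0.05 ]
 [0.594 0.299 0.055]
 [0.598 0.31  0.054]
 [0.597 0.305 0.057]]
0.06 [0.10944971 0.10967076 0.10987253 0.11012812 0.11048092 0.11084478
 0.11095483 0.11114135] [[0.593 0.297 0.046]
 [0.597 0.308 0.046]
 [0.595 0.303 0.05 ]
 [0.594 0.299 0.055]
 [0.598 0.31  0.054]
 [0.597 0.305 0.057]]
```

View pics/s1.png

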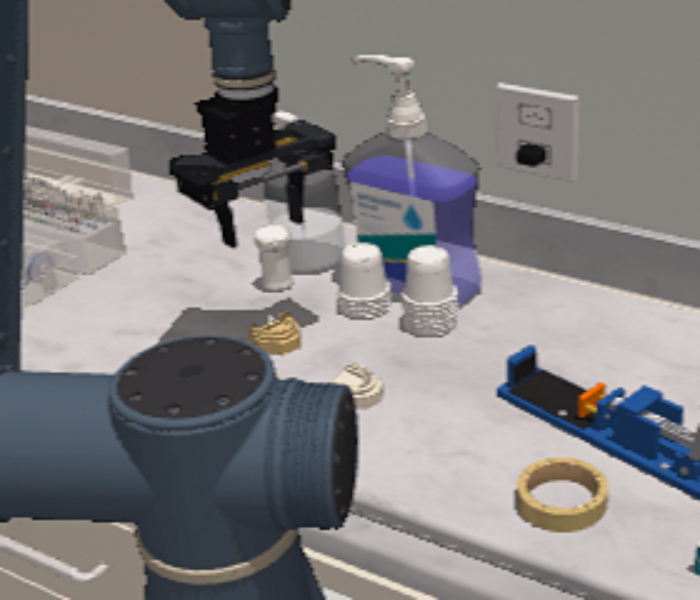

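Emit:
apply_moves --plan '[0, 0, -0.9, 0, 0, 0, -0.9, 0, 0, 0, -0.8, 0, 0, 0, -0.4, 0, 0, 0, -0.14, 0, 0, 0, 0, 0]'

```text
time_s: 3.6
position: [0.4942, 0.345, 0.0065]
tcp_rot: [[0.328, 0.945, 0.002], [0.945, -0.328, 0.001], [0.001, 0.001, -1.0]]
force: [0.3, 1.3, 0.1]
opening: 0.996
grasp_force: 0.0
```

Emit:
apply_moves --plan '[0, 0, 0, 0, 0, 0, 0, 0, 0, 0, 0, 0, 0, 0, 0, 0]' --grip 1

```text
time_s: 4.1
position: [0.4936, 0.3446, 0.0061]
tcp_rot: [[0.328, 0.945, 0.001], [0.945, -0.328, 0.0], [0.001, 0.001, -1.0]]
force: [-1.0, 0.7, 3.5]
opening: 0.7
grasp_force: 30.0
```

Emit:
apply_moves --plan '[0, 0, 0.6, 0, 0, 0, 0.9, 0, 0, 0, 0.9, 0, 0.117, -0.911, 0, 0.065, 0.117, -0.911, 0, 0.065, 0.117, -0.911, 0, 0.065, 0.117, -0.911, 0, 0.065, 0.117, -0.911, 0, 0.065, 0.117, -0.911, 0, 0.065, 0.117, -0.911, 0, 0.065, 0.117, -0.911, 0, 0.065]'

```text
time_s: 5.48
position: [0.5399, -0.0214, 0.1254]
tcp_rot: [[0.241, 0.971, -0.0], [0.971, -0.241, 0.0], [0.0, -0.001, -1.0]]
force: [0.8, 0.4, -0.9]
opening: 0.702
grasp_force: 29.8
```

Emit:
apply_moves --plan '[0, 0, 0, 0, 0, 0, 0, 0]'

```text
time_s: 5.72
position: [0.5393, -0.0196, 0.1252]
tcp_rot: [[0.242, 0.97, -0.001], [0.97, -0.242, 0.001], [0.0, -0.002, -1.0]]
force: [-0.9, -0.3, -0.4]
opening: 0.702
grasp_force: 29.8
```

```bash
python3 - <<'E'
from h import *
im,d=bot.capture("scene"); cv2.imwrite("pics/s2.png",cv2.resize(im[100:290,210:400],None,fx=3.1,fy=3.1,interpolation=cv2.INTER_CUBIC)[:,:,::-1])
E
```

```text
(no output)
```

View pics/s2.png

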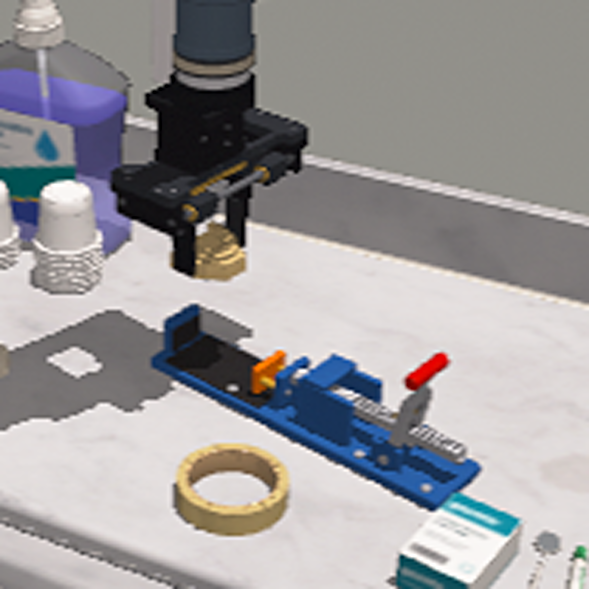

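```bash
python3 - <<'E'
from h import *
c=np.array([.52317,-.0888]);a=np.radians(75.95);ey=np.array([np.cos(a),np.sin(a)]);ex=np.array([ey[1],-ey[0]])
for n,(u,v),z in(("jaw top L",(165,320),.05),("jaw top R",(198,306),.05),("base corner near-left",(152,362),.012),("base corner right",(480,468),.012),("base near right",(435,505),.012),("red ends",(412,380),.108),("red2",(442,362),.108)):
    w=atz("scene",((210+u/3.1)/512,(100+v/3.1)/384),z)[:2]-c; print(n,w@ex,w@ey)
w=np.array([.5393,-.0196])-c; print(w@ex,w@ey)
for X,Y,Z in((-36,118,12),(36,-213,12),(-36,-213,12),(0,-168,108),(-22,105,50)): 
    p=c+ex*X/1e3+ey*Y/1e3; q=proj("scene",[*p,Z/1e3]); print(X,Y,(q[0]-210)*3.1,(q[1]-100)*3.1)
E
```

```text
jaw top L -0.0224435831745969 0.10668623649801534
jaw top R 0.017774377588664837 0.09943765821385223
base corner near-left -0.04285145537859479 0.10548288382594477
base corner right 0.02591327020501926 -0.21701003050012263
base near right -0.04211948008568894 -0.2153847832907027
red ends -0.021898983626498274 -0.16908827779077742
red2 0.017145708073448146 -0.17312298186600825
-0.0011521245985540059 0.07104568606825756
-36 118 147.23721505084222 354.21724170804487
36 -213 482.1813437575783 460.6949523212767
-36 -213 436.6082927566539 500.2784594929987
0 -168 425.572433132869 368.3190653832266
-22 105 166.6123589647289 320.4419025924647
```

Emit:
apply_moves --plan '[-0.06, -0.087, -0.6, 0, 0, 0, -0.7, 0, 0, 0, -0.4, 0, 0, 0, -0.2, 0, 0, 0, -0.12, 0, 0, 0, -0.07, 0, 0, 0, 0, 0, 0, 0, 0, 0]'

```text
time_s: 6.78
position: [0.5375, -0.0244, 0.0216]
tcp_rot: [[0.241, 0.971, 0.001], [0.971, -0.241, -0.0], [-0.0, 0.001, -1.0]]
force: [0.4, 0.4, -0.6]
opening: 0.698
grasp_force: 29.8
```

Emit:
apply_moves --plan '[0, 0, -0.03, 0, 0, 0, 0, 0]'

```text
time_s: 7.02
position: [0.5375, -0.0245, 0.0201]
tcp_rot: [[0.241, 0.971, 0.001], [0.971, -0.241, -0.0], [-0.0, 0.001, -1.0]]
force: [-0.1, -0.8, 2.3]
opening: 0.7
grasp_force: 30.0
```

Emit:
apply_moves --plan '[0, 0, 0, 0, 0, 0, 0, 0, 0, 0, 0, 0, 0, 0, 0, 0, 0, 0, 0.4, 0, 0, 0, 0.8, 0, 0, 0, 0.8, 0, 0, 0, 0.8, 0, 0, 0, 0, 0]' --grip -1

```text
time_s: 8.15
position: [0.5393, -0.0248, 0.1626]
tcp_rot: [[0.241, 0.971, 0.007], [0.971, -0.241, -0.002], [-0.0, 0.007, -1.0]]
force: [-0.2, 0.1, -0.1]
opening: 1.001
grasp_force: 0.0
```

```bash
python3 - <<'E'
from h import *
im,d=bot.capture("scene"); cv2.imwrite("pics/s3.png",cv2.resize(im[180:280,240:380],None,fx=5,fy=5,interpolation=cv2.INTER_CUBIC)[:,:,::-1])
E
```

```text
(no output)
```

View pics/s3.png

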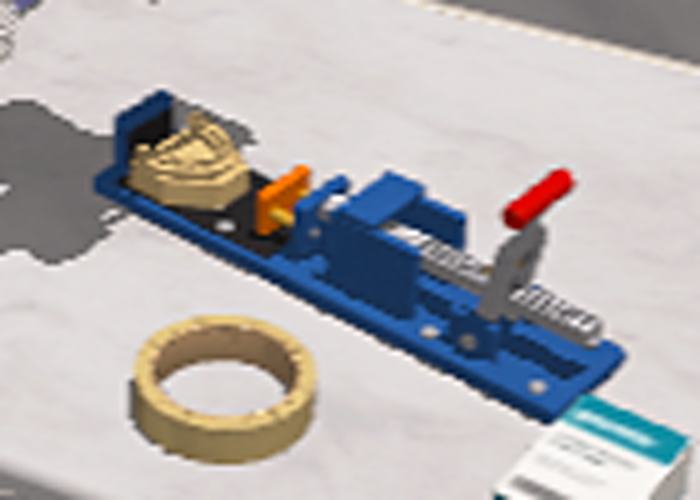

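Emit:
apply_moves --plan '[-0.131, -0.506, 0, -1, -0.131, -0.506, 0, -1, -0.131, -0.506, 0, -1, -0.131, -0.506, 0, -1, -0.131, -0.506, 0, -1, -0.131, -0.506, 0, -1, -0.131, -0.506, 0, -1, -0.131, -0.506, 0, -1, -0.131, -0.506, 0, -1, 0, 0, 0, 0, 0, 0, 0, 0]'

```text
time_s: 9.57
position: [0.4773, -0.2509, 0.1583]
tcp_rot: [[0.971, -0.24, -0.002], [-0.24, -0.971, 0.002], [-0.003, -0.002, -1.0]]
force: [0.5, 0.5, 0.3]
opening: 0.999
grasp_force: 0.0
```

```bash
cat > m.py <<'E'
from h import *
import sys
tag=sys.argv[1]
c=np.array([.52317,-.0888]);a=np.radians(75.95);ey=np.array([np.cos(a),np.sin(a)]);ex=np.array([ey[1],-ey[0]])
for n in("scene","top"):
    im,d=bot.capture(n); np.save(f"{n}_{tag}.npy",im); cv2.imwrite(f"{n}_{tag}.png",im[:,:,::-1])
    hs=cv2.cvtColor(im,cv2.COLOR_RGB2HSV); v,u=np.mgrid[:384,:512]
    r=(u>240)&(u<380)&(v>165)&(v<260)
    o=(hs[...,0]>8)&(hs[...,0]<17)&(hs[...,1]>190)&r
    ro=((hs[...,0]<5)|(hs[...,0]>175))&(hs[...,1]>170)&r
    for nm,m,z in(("orange",o,.031),("red",ro,.108)):
        if m.sum()<3: print(n,nm,"none"); continue
        w=atz(n,((u[m].mean()+.0)/512,v[m].mean()/384),z)[:2]-c; print(n,nm,m.sum(),"px",u[m].mean().round(2),v[m].mean().round(2),"clamp",np.round([w@ex*1e3,w@ey*1e3],1))
s=bot.read_state(); w=s['position'][:2]-c; print("TCP clamp",np.round([w@ex*1e3,w@ey*1e3,s['position'][2]*1e3],1))
E
python3 m.py p0
python3 -c "
import cv2
a=cv2.imread('scene_p0.png')[150:270,240:380];b=cv2.imread('top_p0.png')[150:240,250:370]
a=cv2.resize(a,None,fx=4,fy=4,interpolation=2);cv2.imwrite('pics/s4.png',a)"
```

```text
scene orange 69 px 295.22 219.52 clamp [-4.  -1.2]
scene red 69 px 346.88 219.64 clamp [  -3.9 -169.3]
top orange none
top red none
TCP clamp [  -4.7 -168.1  158.8]
```

View pics/s4.png

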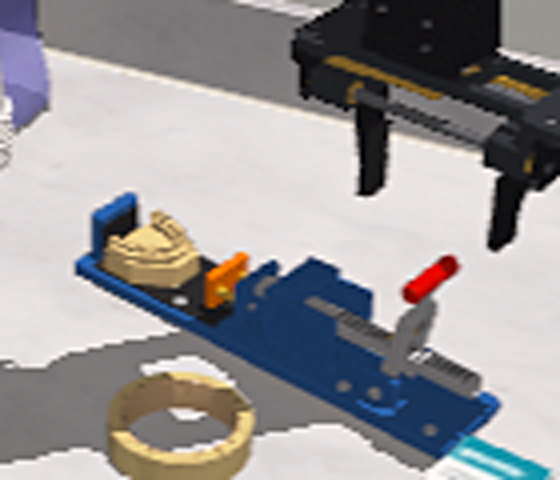

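Emit:
apply_moves --plan '[0, 0, -0.6, 0, 0, 0, -0.5, 0, 0, 0, -0.24, 0, 0, 0, 0, 0]'

```text
time_s: 10.18
position: [0.4779, -0.2512, 0.0919]
tcp_rot: [[0.971, -0.24, -0.001], [-0.24, -0.971, 0.001], [-0.002, -0.001, -1.0]]
force: [0.4, 0.0, -0.1]
opening: 1.001
grasp_force: 0.0
```

Emit:
apply_moves --plan '[0, 0, 0, 0, 0, 0, 0, 0, 0, 0, 0, 0, 0, 0, 0, 0, 0, 0, 0, 0, 0, 0, 0, 0]' --grip 1

```text
time_s: 10.92
position: [0.4781, -0.252, 0.0925]
tcp_rot: [[0.971, -0.241, -0.0], [-0.241, -0.971, 0.0], [-0.0, -0.0, -1.0]]
force: [0.2, -0.2, -0.3]
opening: 0.4
grasp_force: 0.0
```

```bash
python3 m.py p1
```

```text
scene orange 70 px 295.13 219.54 clamp [-4.3 -1.1]
scene red 64 px 346.05 220.08 clamp [  -7.  -168.8]
top orange none
top red none
TCP clamp [  -4.1 -169.2   92.5]
```

Fingers still closing; wait, then pull in steps.

Emit:
apply_moves --plan '[0, 0, 0, 0, 0, 0, 0, 0, 0, 0, 0, 0, 0, 0, 0, 0]'

```text
time_s: 11.52
position: [0.4781, -0.2517, 0.0925]
tcp_rot: [[0.97, -0.241, -0.0], [-0.241, -0.97, 0.001], [-0.0, -0.001, -1.0]]
force: [0.9, 1.9, -0.8]
opening: 0.152
grasp_force: 29.6
```

Emit:
apply_moves --plan '[0.03, 0.116, 0.016, 0, 0, 0, 0, 0]'

```text
time_s: 11.78
position: [0.4794, -0.2471, 0.0935]
tcp_rot: [[0.971, -0.24, -0.001], [-0.24, -0.971, -0.002], [0.0, 0.002, -1.0]]
force: [-3.4, -4.2, -0.7]
opening: 0.155
grasp_force: 30.0
```

Emit:
apply_moves --plan '[0.03, 0.116, 0.01, 0, 0, 0, 0, 0]'

```text
time_s: 12.02
position: [0.4807, -0.2424, 0.0944]
tcp_rot: [[0.971, -0.239, -0.001], [-0.239, -0.971, -0.004], [0.0, 0.004, -1.0]]
force: [-4.4, -6.9, 1.4]
opening: 0.148
grasp_force: 30.0
```

Emit:
apply_moves --plan '[0.03, 0.116, 0.006, 0, 0, 0, 0, 0]'

```text
time_s: 12.28
position: [0.4821, -0.237, 0.0951]
tcp_rot: [[0.971, -0.239, -0.001], [-0.239, -0.971, -0.005], [0.0, 0.005, -1.0]]
force: [-6.5, -6.6, 4.6]
opening: 0.15
grasp_force: 30.0
```

Emit:
apply_moves --plan '[0.03, 0.116, -0.006, 0, 0, 0, 0, 0]'

```text
time_s: 12.52
position: [0.4836, -0.2314, 0.0953]
tcp_rot: [[0.971, -0.239, -0.0], [-0.239, -0.971, -0.005], [0.001, 0.005, -1.0]]
force: [-6.2, -8.0, 9.0]
opening: 0.149
grasp_force: 30.0
```

Emit:
apply_moves --plan '[0.03, 0.116, -0.01, 0, 0, 0, 0, 0]'

```text
time_s: 12.78
position: [0.4854, -0.2256, 0.095]
tcp_rot: [[0.971, -0.239, 0.0], [-0.239, -0.971, -0.005], [0.002, 0.005, -1.0]]
force: [-6.3, -7.0, 8.5]
opening: 0.149
grasp_force: 30.0
```

Emit:
apply_moves --plan '[0.024, 0.097, 0, 0, 0.019, 0.078, -0.01, 0, 0, 0, 0, 0]'

```text
time_s: 13.15
position: [0.4877, -0.2173, 0.0942]
tcp_rot: [[0.971, -0.239, 0.0], [-0.239, -0.971, -0.006], [0.002, 0.006, -1.0]]
force: [-5.9, -8.7, 7.3]
opening: 0.15
grasp_force: 30.0
```

```bash
python3 m.py p2
```

```text
scene orange 69 px 291.8 217.54 clamp [-2.7 12.6]
scene red 42 px 332.74 215.83 clamp [ -13.7 -131.8]
top orange none
top red none
TCP clamp [  -3.2 -133.3   94.2]
```

Emit:
apply_moves --plan '[-0.048, -0.189, 0.008, 0, -0.048, -0.189, 0, 0, -0.048, -0.189, 0, 0, -0.049, -0.188, -0.014, 0, 0, 0, 0, 0, 0, 0, 0, 0]'

```text
time_s: 14.0
position: [0.4785, -0.2518, 0.0929]
tcp_rot: [[0.97, -0.242, 0.001], [-0.242, -0.97, 0.001], [0.001, -0.001, -1.0]]
force: [1.7, 2.0, 5.3]
opening: 0.149
grasp_force: 30.4
```

Emit:
apply_moves --plan '[0.03, 0.116, 0.016, 0, 0, 0, 0, 0]'

```text
time_s: 14.25
position: [0.4798, -0.2472, 0.0937]
tcp_rot: [[0.971, -0.24, 0.0], [-0.24, -0.971, -0.003], [0.001, 0.002, -1.0]]
force: [-3.5, -4.3, 5.0]
opening: 0.151
grasp_force: 30.0
```

Emit:
apply_moves --plan '[0.03, 0.116, 0.01, 0, 0, 0, 0, 0]'

```text
time_s: 14.5
position: [0.481, -0.2425, 0.0945]
tcp_rot: [[0.971, -0.239, -0.0], [-0.239, -0.971, -0.004], [0.001, 0.004, -1.0]]
force: [-5.0, -6.2, 7.1]
opening: 0.151
grasp_force: 30.0
```

Emit:
apply_moves --plan '[0.03, 0.116, 0.006, 0, 0, 0, 0, 0]'

```text
time_s: 14.75
position: [0.4823, -0.2373, 0.0952]
tcp_rot: [[0.971, -0.239, -0.0], [-0.239, -0.971, -0.005], [0.001, 0.005, -1.0]]
force: [-6.4, -7.0, 10.2]
opening: 0.15
grasp_force: 30.0
```

Emit:
apply_moves --plan '[0.03, 0.116, -0.006, 0, 0.03, 0.116, -0.01, 0, 0, 0, 0, 0]'

```text
time_s: 15.12
position: [0.4859, -0.2258, 0.0945]
tcp_rot: [[0.971, -0.239, 0.001], [-0.239, -0.971, -0.006], [0.002, 0.005, -1.0]]
force: [-5.7, -7.6, 8.9]
opening: 0.148
grasp_force: 30.0
```

```bash
python3 m.py p3
```

```text
scene orange 66 px 289.85 216.71 clamp [-3.2 19.5]
scene red 43 px 335.51 216.65 clamp [ -12.  -139.4]
top orange none
top red none
TCP clamp [  -2.9 -142.1   94.5]
```

Emit:
apply_moves --plan '[0.024, 0.097, 0, 0, 0.019, 0.078, -0.01, 0, 0, 0, 0, 0]'

```text
time_s: 15.6
position: [0.4881, -0.2175, 0.0937]
tcp_rot: [[0.971, -0.239, 0.001], [-0.239, -0.971, -0.006], [0.003, 0.006, -1.0]]
force: [-4.9, -8.9, 7.8]
opening: 0.152
grasp_force: 30.1
```

```bash
python3 m.py p4
```

```text
scene orange 66 px 288.56 215.95 clamp [-2.6 24.8]
scene red 42 px 333.07 215.71 clamp [ -12.7 -132.2]
top orange none
top red none
TCP clamp [  -2.7 -133.5   93.7]
```

Emit:
apply_moves --plan '[-0.048, -0.189, 0.004, 0, -0.048, -0.189, 0, 0, -0.048, -0.189, 0, 0, -0.049, -0.188, -0.02, 0, 0, 0, 0, 0, 0, 0, 0, 0]'

```text
time_s: 16.45
position: [0.479, -0.252, 0.0921]
tcp_rot: [[0.97, -0.242, 0.002], [-0.242, -0.97, 0.001], [0.002, -0.001, -1.0]]
force: [2.1, 1.8, 5.6]
opening: 0.153
grasp_force: 30.7
```

Emit:
apply_moves --plan '[0.03, 0.116, 0.016, 0, 0.03, 0.116, 0.016, 0, 0, 0, 0, 0]'

```text
time_s: 16.82
position: [0.4814, -0.2424, 0.0939]
tcp_rot: [[0.971, -0.239, 0.001], [-0.239, -0.971, -0.005], [0.002, 0.004, -1.0]]
force: [-1.8, -6.4, 3.9]
opening: 0.148
grasp_force: 30.0
```

Emit:
apply_moves --plan '[0.03, 0.116, 0.006, 0, 0, 0, 0, 0]'

```text
time_s: 17.08
position: [0.4827, -0.2373, 0.0945]
tcp_rot: [[0.971, -0.238, 0.0], [-0.238, -0.971, -0.006], [0.002, 0.006, -1.0]]
force: [-4.2, -9.0, 6.2]
opening: 0.149
grasp_force: 30.0
```

Emit:
apply_moves --plan '[0.03, 0.116, 0, 0, 0.03, 0.116, 0, 0, 0, 0, 0, 0]'

```text
time_s: 17.45
position: [0.4857, -0.2259, 0.0949]
tcp_rot: [[0.971, -0.238, 0.0], [-0.238, -0.971, -0.006], [0.002, 0.006, -1.0]]
force: [-4.4, -8.3, 8.7]
opening: 0.151
grasp_force: 30.0
```

```bash
python3 m.py p5; python3 -c "
import cv2
a=cv2.imread('scene_p5.png')[180:260,245:365]
cv2.imwrite('pics/s5.png',cv2.resize(a,None,fx=6,fy=6,interpolation=2))"
```

```text
scene orange 68 px 286.79 215.07 clamp [-2.5 31.6]
scene red 42 px 335.55 216.69 clamp [ -12.1 -139.6]
top orange none
top red none
TCP clamp [  -3.1 -142.3   94.9]
```

View pics/s5.png

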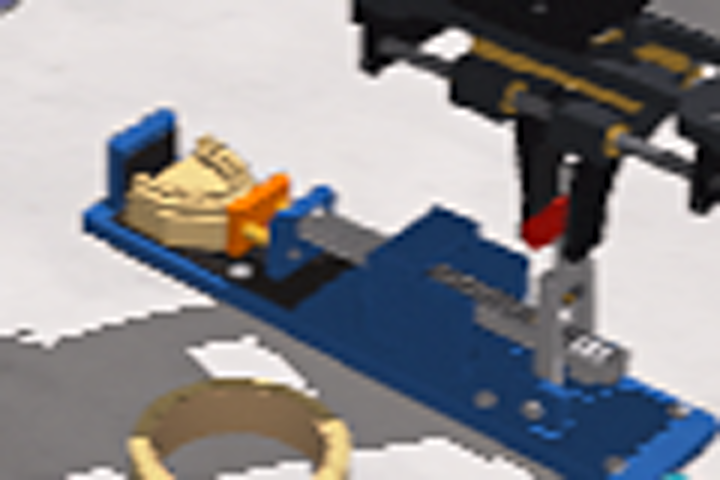

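Emit:
apply_moves --plan '[0.024, 0.097, 0, 0, 0.019, 0.078, -0.01, 0, 0, 0, 0, 0]'

```text
time_s: 17.92
position: [0.4878, -0.2175, 0.0942]
tcp_rot: [[0.971, -0.238, 0.0], [-0.238, -0.971, -0.007], [0.002, 0.006, -1.0]]
force: [-3.4, -9.6, 6.5]
opening: 0.153
grasp_force: 30.0
```

```bash
python3 m.py p6
```

```text
scene orange 64 px 285.84 214.55 clamp [-2.2 35.5]
scene red 43 px 333.12 215.77 clamp [ -12.8 -132.4]
top orange none
top red none
TCP clamp [  -3.  -133.6   94.3]
```

Emit:
apply_moves --plan '[-0.048, -0.189, 0, 0, -0.048, -0.189, 0, 0, -0.048, -0.189, 0, 0, -0.049, -0.188, -0.02, 0, 0, 0, 0, 0, 0, 0, 0, 0]'

```text
time_s: 18.77
position: [0.4788, -0.2519, 0.0925]
tcp_rot: [[0.97, -0.242, 0.001], [-0.242, -0.97, 0.001], [0.001, -0.001, -1.0]]
force: [3.8, 1.4, 5.7]
opening: 0.154
grasp_force: 30.8
```

Emit:
apply_moves --plan '[0.03, 0.116, 0.016, 0, 0.03, 0.116, 0.016, 0, 0, 0, 0, 0]'

```text
time_s: 19.15
position: [0.4812, -0.2425, 0.0942]
tcp_rot: [[0.971, -0.239, -0.0], [-0.239, -0.971, -0.004], [0.001, 0.004, -1.0]]
force: [-1.9, -7.1, 3.6]
opening: 0.154
grasp_force: 30.0
```

Emit:
apply_moves --plan '[0.03, 0.116, 0.006, 0, 0, 0, 0, 0]'

```text
time_s: 19.4
position: [0.4825, -0.2376, 0.0948]
tcp_rot: [[0.971, -0.238, -0.0], [-0.238, -0.971, -0.006], [0.001, 0.006, -1.0]]
force: [-3.3, -8.1, 6.1]
opening: 0.15
grasp_force: 30.0
```

```bash
python3 m.py p7
```

```text
scene orange 59 px 285.78 214.19 clamp [-0.9 36.8]
scene red 43 px 339.53 218.28 clamp [ -11.3 -151.6]
top orange none
top red none
TCP clamp [  -3.4 -154.4   94.8]
```

Emit:
apply_moves --plan '[0.03, 0.116, 0, 0, 0.03, 0.116, 0, 0, 0, 0, 0, 0]'

```text
time_s: 19.88
position: [0.4854, -0.2262, 0.0953]
tcp_rot: [[0.971, -0.238, -0.0], [-0.238, -0.971, -0.006], [0.001, 0.006, -1.0]]
force: [-3.9, -8.4, 9.5]
opening: 0.151
grasp_force: 30.0
```

```bash
python3 m.py p8
```

```text
scene orange 60 px 284.7 213.85 clamp [-1.6 40.3]
scene red 41 px 335.63 216.71 clamp [ -12.  -139.8]
top orange none
top red none
TCP clamp [  -3.3 -142.6   95.3]
```

Emit:
apply_moves --plan '[0.024, 0.097, 0, 0, 0.019, 0.078, -0.01, 0, 0, 0, 0, 0]'

```text
time_s: 20.35
position: [0.4875, -0.218, 0.0947]
tcp_rot: [[0.971, -0.238, -0.0], [-0.238, -0.971, -0.007], [0.001, 0.007, -1.0]]
force: [-4.7, -10.5, 9.7]
opening: 0.151
grasp_force: 30.0
```

```bash
python3 m.py p9; python3 -c "
import cv2
a=cv2.imread('scene_p9.png')[185:255,250:350]
cv2.imwrite('pics/s6.png',cv2.resize(a,None,fx=7,fy=7,interpolation=2))"
```

```text
scene orange 51 px 284.2 213.9 clamp [-2.8 41.3]
scene red 41 px 333.15 216.0 clamp [ -13.6 -133.1]
top orange none
top red none
TCP clamp [  -3.3 -134.1   94.7]
```

View pics/s6.png

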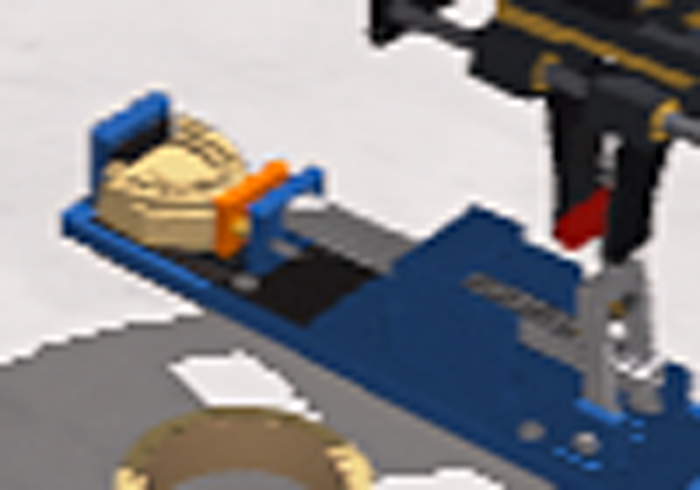

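```bash
python3 - <<'E'
from h import *
c=np.array([.52317,-.0888]);a=np.radians(75.95);ey=np.array([np.cos(a),np.sin(a)])
J=lambda y,z:np.array(proj("scene",[*(c+ey*y),z]))
def g(t): return cv2.resize(np.load(f"scene_{t}.npy"),None,fx=8,fy=8,interpolation=cv2.INTER_CUBIC)
# blue knob in p9 crop (315,178)/7+(250,185); orange top right (283,170)/7
pts={"knob":(250+312/7,185+180/7),"orange":(250+268/7,185+176/7)}
G9=g("p9"); 
for nm,(u,v) in pts.items():
    U,V=int(u*8),int(v*8); h=24; T=G9[V-h:V+h,U-h:U+h]
    for t in("p4","p5","p6","p7","p8"):
        r=cv2.matchTemplate(g(t)[V-60:V+160,U-60:U+260],T,cv2.TM_CCOEFF_NORMED); _,s,_,l=cv2.minMaxLoc(r)
        du=np.array([l[0]-60+h,l[1]-60+h])/8.
        k=J(.045,.048)-J(.025,.048); print(nm,t,round(s,2),du,"mm",(du@-k)/(k@k)*20)
r=bot.outline_of("scene","cast_center"); print(r[0]['p'] if r else None)
for k,z in(("cast_center",.0225),("cast_heel",.0225)):
    for q in bot.pinpoint("scene",k)[:1]:
        w=atz("scene",q['xy'],z)[:2]-c; print(k,q['p'],w@[ey[1],-ey[0]],w@ey)
E
```

```text
knob p4 0.91 [6.125 3.125] mm 23.51145760445715
knob p5 0.92 [4.375 2.125] mm 16.63700240547418
knob p6 0.9 [3.    1.625] mm 11.654033771593845
knob p7 0.96 [2.875 1.25 ] mm 10.718462921013385
knob p8 0.97 [1.375 0.5  ] mm 4.982968633880336
orange p4 0.8 [3.875 1.875] mm 14.725170976429833
orange p5 0.81 [2.125 0.875] mm 7.850715777446861
orange p6 0.82 [-1.25   2.375] mm -0.3864938367448831
orange p7 0.82 [0.875 0.625] mm 3.6202727968192354
orange p8 0.9 [0.   0.25] mm 0.3660903946554992
0.48
cast_center 0.48 0.009725804803284705 0.06699566668440411
cast_heel 0.67 -0.0008622977849364923 0.08899562708483844
```

```bash
python3 -c "
from rig import bot
print(bot.hand_in())"
```

```text
the job is handed in; nothing more can be done
None
```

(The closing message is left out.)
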